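# Start the bobbin winder

### The job

Start the bobbin winder with the closed fingers: first press the raised end of the rocker switch on the control box all the way down, then push the winder's latch paddle all the way towards the bobbin, and then press the long bar-shaped key fully down and let it come back up. Do not press the round or the square key, and leave the bobbin on its spindle and the other things on the table where they are. Nothing needs to be grasped or lifted; finish clear of everything.

Things in the scene. Friction and masses are not known exactly. Their poses are not given: they have to be found in the camera images.
- control_box: Grey plastic control box fixed to the table, 160 mm (its x) by 200 mm (its y), 55 mm high. Origin at the centre of its underside, x roughly away from the robot, z up. The rocker switch is on its +y side, centred 65 mm from the middle; three white keys (bar, round, square) sit elsewhere on its top, in places that change from run to run: two at 40 mm to +x of the middle, one at 40 mm to -x.
- rocker (a joint): Tilt of the black rocker switch in rad: 0 is off (its far, +x end raised), 0.4 is fully on (that end down, the near end raised). It stays where it is left; about 3 N on the raised end's half moves it. The rocker is a flat plate 60 mm (along the box's x) by 32 mm by 8 mm, turning about a pivot 73 mm above the table at its middle.
- rocker_raised_end (a point): Point on the rocker's top face, on its midline 22 mm from the pivot towards the end that is raised when off (8 mm in from that end's edge; this half carries three fine grey ribs). About 81 mm above the table when off, 73 mm when fully on. Its axes tilt with the rocker.
- start_key (a joint): Long bar-shaped key, the start key. Push of that key in m: 0 up, 0.005 fully down. Spring-loaded (1.2 N to start, 4 N fully down), comes back up by itself.
- start_key_top (a point): The start key. White key cap, a bar 44 mm long (the box's y) by 22 mm, on the control box's top, 12 mm proud of its 3 mm black surround. Point at the centre of the cap's top face, 70 mm above the table when up; z is up.
- round_key (a joint): Round key, to be left alone. Push of that key in m: 0 up, 0.005 fully down. Spring-loaded (1.2 N to start, 4 N fully down), comes back up by itself.
- round_key_top (a point): The round key. White key cap, a round 26 mm across, on the control box's top, 12 mm proud of its 3 mm black surround. Point at the centre of the cap's top face, 70 mm above the table when up; z is up.
- square_key (a joint): Square key, to be left alone. Push of that key in m: 0 up, 0.005 fully down. Spring-loaded (1.2 N to start, 4 N fully down), comes back up by itself.
- square_key_top (a point): The square key. White key cap, a square 24 mm by 24 mm, on the control box's top, 12 mm proud of its 3 mm black surround. Point at the centre of the cap's top face, 70 mm above the table when up; z is up.
- winder: White-painted bobbin winder fixed to the table, a block 100 mm (its x) by 160 mm (its y), 50 mm high. Origin at the centre of its underside, z up. On its top: the spindle at y = +45 mm, the latch paddle on the x = 0 line (its middle at y = 5.5 mm when not pushed, sliding towards +y), and a small steel thread post 15 mm high at x = 34, y = -66 mm.
- latch (a joint): Travel of the latch paddle in m: 0 is away from the bobbin, 0.020 is fully home, where it stops 2 mm short of the bobbin. It slides along the winder's +y, stays where it is left and takes about 2 N to move. The paddle is an upright dark steel plate 24 mm wide (winder's x), 10 mm thick (winder's y), its top 37 mm above the winder's top (87 mm above the table).
- latch_push_face (a point): Centre of the paddle's flat face that looks away from the bobbin (towards the winder's -y), 22 mm above the winder's top and 15 mm below the paddle's top. It moves with the paddle; its axes are the winder's.
- spindle_foot (a point): Foot of the 6 mm spindle, on the winder's top, 22 mm high.
- bobbin: Loose steel bobbin standing on the spindle, 25 mm across, 12 mm high, with a 9 mm bore. Origin at the centre of its underside.
- thread_spool: Loose blue spool of thread standing upright, 42 mm across, 65 mm high; to be left alone. Origin at the centre of its underside.
- button_jar: Loose glass jar with a steel cap, 46 mm across, 65 mm high; to be left alone. Origin at the centre of its underside.
- shears: Loose tailor's shears lying flat, about 220 mm long, 80 mm wide, 12 mm high, black handles to their -x; to be left alone. Origin under the blades near their pivot.
Mind the look-alikes: they are no part of the job. Of the things that look like the winder, take the one that is farthest to the robot's left at the start.

How it is judged (in metres and radians):
On the way, in this order (a step that is already met when the one before it is completed fails the run):
1. the rocker's raised end is pressed fully down (on) (value of joint rocker above 0.34 rad), for 0.05 s.
2. the latch paddle is pushed home towards the bobbin (value of joint latch above 0.017 m), for 0.05 s.
3. the bar-shaped start key is pressed down (value of joint start_key above 0.0038 m), for 0.05 s.
At the end, for the whole second after the job is handed in: The rocker is on (above 0.34 rad), the latch is home (within 3 mm of its stop), all three keys are back up, the bobbin sits on its spindle at rest and no bystander has moved more than 20 mm (value of joint rocker above 0.34 rad and value of joint latch above 0.017 m and value of joint each of start_key, round_key, square_key below 0.001 m and not (horizontal distance between bobbin and spindle_foot above 0.006 m or z of bobbin in the frame of winder above 0.056 m) and linear speed of bobbin below 0.02 m/s and not (distance of thread_spool from where it was at the start of the episode above 0.02 m) and not (distance of button_jar from where it was at the start of the episode above 0.02 m) and not (distance of shears from where it was at the start of the episode above 0.02 m)); the robot touches nothing.
It fails at once if the latch is pushed home before the rocker is on (value of joint latch above 0.012 m and value of joint rocker below 0.2 rad).
It fails at once if the start key is pressed before the rocker is on and the latch is home (value of joint start_key above 0.0025 m and (value of joint latch below 0.015 m or value of joint rocker below 0.3 rad)).
It fails at once if the round or the square key is pressed (value of joint any of round_key, square_key above 0.002 m).
It fails at once if the bobbin is lifted (6 mm) or knocked off its spindle (horizontal distance between bobbin and spindle_foot above 0.006 m or z of bobbin in the frame of winder above 0.056 m).
It fails at once if the spool, the jar or the shears are moved more than 20 mm (distance of any of thread_spool, button_jar, shears from where it was at the start of the episode above 0.02 m).
It also fails if it takes over 45 s, if anything falls off the work surface, if the arm or the gripper's body presses on something with over 40 N, if the wrist force passes 120 N, or if a joint passes its speed limit or range.

### The arm

A 7-joint arm with a two-finger parallel gripper is mounted at the origin on the work surface. World frame = base frame: x ahead of the robot, y to its left, z up, the work surface at z = 0. Lengths are in mm, angles in rad, forces in N, time in s.
With the tool pointing down it reaches from about 400 to 750 mm from the base axis. Payload 19.5 kg.
Tool frame: the origin (TCP) lies midway between the tips of the shut fingers; the grasp point (between the pads) lies 19 mm behind it (env.grip_depth is the distance from the TCP to the grasp point, in mm); z points along the fingers, y is the direction in which the jaws open and shut (so a half turn about z gives the same grasp; the last joint's range is limited). The gripper opens to 85 mm and grips with 20 to 120 N. Pads are 22 mm wide; open, the fingers measure 114 mm over their backs; the gripper's body (76 mm by 85 mm) begins 54 mm behind the grasp point. The pads swing forward as they close: fully open they stand 13 mm farther back than shut.
Start: joints at [1.076, 0.707, -0.028, 1.485, 0.022, 0.951, -0.075], TCP at [251.543, -517.031, 231.268] pointing down, gripper open.
Joint ranges: [-2.71, 2.71], [-0.32, 2.16], [-1.57, 1.52], [0, 2.45], [-1.46, 4.6], [0, 2.02], [-2.83, 2.83]. Speed limits (rad/s): [1.89, 1.89, 2.57, 2.57, 3.01, 3.01, 3.01].

### API

Orientations are given as a rotation vector (axis times angle).
In Python, from workcell import env gives the robot as it stands.
- The arm moves only by the shell command python3 -m handwheel 'ROWS' [FORCE]. ROWS is JSON, a list of rows, each an object of numbers: "rx", "ry", "rz": the turn, a rotation vector about the tool's x, y, z in rad; "x", "y", "z": the shift along the tool's x, y, z in m; "gripper": the opening, from 0 (shut) to 1 (fully open). In form: [{"rx": .., "ry": .., "rz": .., "x": .., "y": .., "z": .., "gripper": ..}, ...]. A call has 1 to 20 rows; each row shifts and turns the commanded pose from where the row before left it, along the tool's axes as they then stand; what a row does not reach is not made up. A row lasts 1/12 s, in which the tool goes at most 41.7 mm and 7.16 degrees, less where a joint would pass 70% of its speed; a pose out of reach is approached as far as the arm can. A call with a gripper value outside its range is refused whole. The fingers move at their own pace and stop on an object; FORCE is the grip in N (left out, the last holds). Time passes only in rows, so rows that do not move let the fingers close. It gives the time, the measured TCP pose, the force and the opening at its end, in the units of the state.
- env.get_obs(): the state, without advancing time (a new reading comes with each control period).
- env.grab_frame(name): name is "scene" or "top"; returns the picture (420x560x3 uint8, blue, green, red); there is no depth.
- env.camera_info(name): a dict with "intrinsics" (3x3 intrinsics, pixels), "k1" (the pictures are not rectified: a ray, as slopes to the right and down, at radius r is drawn at 1 + k1 r^2 times it, then the intrinsics apply), "pose" (4x4, takes a point from camera to world coordinates). Camera axes: x right, y down, z forward; pixel columns grow to the right and rows downward; lengths in mm; the calibration is good to about 2 mm. A picture is of the moment at which its call begins. camera_info takes no time and is no camera call.
- env.close_job(): hands the job in, once; it reports no verdict.
The state is a dict: "time": time; "q": joint angles; "qd": joint speeds; "joint_efforts": joint torques, N m; "ee_pos": TCP position; "orientation": TCP orientation; "wrist_force": force on the tool from outside, world axes, zero at the start; "torque": the same for the moment, N m; "width": opening from 0.0 (shut) to 1.0 (fully open).
Only numpy, scipy, OpenCV 4.12 (cv2) and the standard library are available. Lean on these libraries where they do the work, as an engineer would, in place of code of your own. Each camera call takes 0.05 s, during which the arm holds its last target. There are 200 camera calls.

## Working session

There is one attempt and no reset: what is moved stays moved. The work goes in short steps, Python scripts to look and compute and a shell command to move; the robot and the scene stay as the last step left them, time stands still between calls to the robot, and variables do not carry over. Pictures are saved under pics/ and viewed, about 8 in all and at most 12, crops included, and the job is handed in when it is done.

```bash
mkdir -p pics
python3 - <<'E'
from workcell import env
import cv2
for n in("scene","top"):
    cv2.imwrite(f"pics/{n}0.png",env.grab_frame(n)); c=env.camera_info(n); print(n,c)
o=env.get_obs();print(o)
E
```

```text
scene {'intrinsics': array([[417.49528826,   0.        , 287.07085334],
       [  0.        , 417.49528826, 204.62717559],
       [  0.        ,   0.        ,   1.        ]]), 'k1': 0.01845907231228601, 'pose': array([[-2.27439099e-01,  8.20923864e-01, -5.23789525e-01,
         1.16975488e+03],
       [ 9.73784181e-01,  1.93930812e-01, -1.18891583e-01,
         7.38298776e+01],
       [ 3.97798967e-03, -5.37098548e-01, -8.43510122e-01,
         1.08693610e+03],
       [ 0.00000000e+00,  0.00000000e+00,  0.00000000e+00,
         1.00000000e+00]])}
top {'intrinsics': array([[485.91639263,   0.        , 277.70356808],
       [  0.        , 485.91639263, 217.64729023],
       [  0.        ,   0.        ,   1.        ]]), 'k1': -0.028252597611161466, 'pose': array([[-1.57286000e-02, -9.80514215e-01,  1.95817479e-01,
         1.87691828e+02],
       [-9.99873525e-01,  1.49627889e-02, -5.38962882e-03,
        -4.98052350e+01],
       [ 2.35463207e-03, -1.95877484e-01, -9.80625549e-01,
         1.75646061e+03],
       [ 0.00000000e+00,  0.00000000e+00,  0.00000000e+00,
         1.00000000e+00]])}
{'time': 0.1, 'q': array([ 1.07630484,  0.70698952, -0.02762561,  1.48489707,  0.02200303,
        0.95088978, -0.07550173]), 'qd': array([ 0.00125223, -0.00148448,  0.00010306, -0.00102242,  0.00034214,
        0.0010173 ,  0.00255266]), 'joint_efforts': array([ 2.83559806e-03, -8.84279680e+01,  1.23712309e+00, -2.36455786e+01,
        1.71224592e-02,  4.96288776e-03,  4.14501449e-05]), 'ee_pos': array([ 251.46481103, -516.87019502,  230.91655303]), 'orientation': array([-3.06059092e+00, -7.04998731e-01,  3.42584846e-04]), 'wrist_force': array([ 0.38883683,  0.59585017, -0.01053668]), 'torque': array([ 0.01666827, -0.00738157,  0.03119889]), 'width': 1.0023795355078042}
```

View pics/scene0.png

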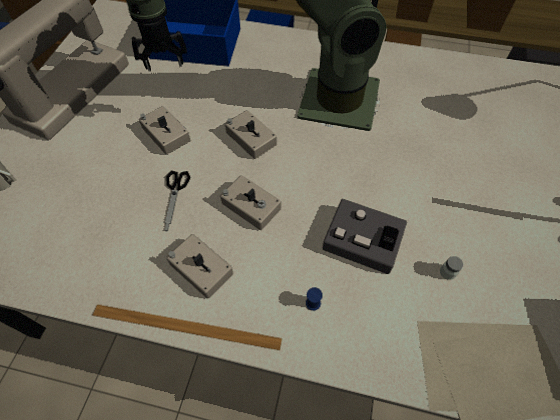

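View pics/top0.png

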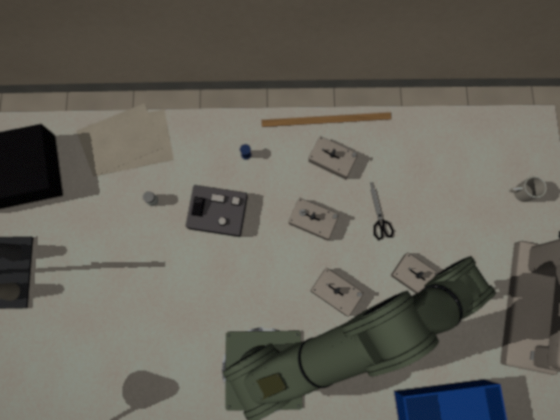

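Scene view: there are four winder look-alikes, at (163,128), (250,133), (250,202) and (200,265). In the top view they are at about (415,272), (338,290), (315,218) and (335,157). The control box is at scene (365,235) and top (217,210). The spool, jar and shears are at scene (314,299), (453,267) and (172,200). I'll compute each winder's y and check the leftmost one in a crop.

```bash
cat > h.py <<'E'
import numpy as np, cv2
from workcell import env
def cam(n):
    c=env.camera_info(n); return np.array(c["intrinsics"]),c["k1"],np.array(c["pose"])
def ray(n,uv):
    K,k1,T=cam(n); d=cv2.undistortPoints(np.array([[uv]],float),K,np.array([k1,0,0,0.]))[0,0]
    return T[:3,3],T[:3,:3]@np.array([d[0],d[1],1])
def onz(n,uv,z):
    o,d=ray(n,uv); return (o+d*(z-o[2])/d[2])[:2]
def proj(n,P):
    K,k1,T=cam(n); p=T[:3,:3].T@(np.array(P,float)-T[:3,3]); s=p[:2]/p[2]; s=s*(1+k1*(s@s)); return K[:2,:2]@s+K[:2,2]
def tri(us,ut):
    A=[];b=[]
    for n,u in(("scene",us),("top",ut)):
        o,d=ray(n,u);d=d/np.linalg.norm(d);M=np.eye(3)-np.outer(d,d);A.append(M);b.append(M@o)
    return np.linalg.lstsq(np.vstack(A),np.hstack(b),rcond=None)[0]
E
python3 - <<'E'
from h import *
for s,t in(((163,128),(415,272)),((250,133),(338,290)),((250,202),(315,218)),((200,265),(335,157))):
    print(s,onz("scene",s,50).round(),onz("top",t,50).round())
s=cv2.imread("pics/scene0.png");t=cv2.imread("pics/top0.png")
a=cv2.resize(s[165:240,210:290],None,fx=5,fy=5,interpolation=2)
b=cv2.resize(s[190:280,315:415],None,fx=4,fy=4,interpolation=2)
im=np.zeros((375,800,3),np.uint8); im[:375,:400]=a; im[:360,400:]=b
cv2.imwrite("pics/crop1.png",im)
c=cv2.resize(t[190:246,280:350],None,fx=5.7,fy=5.7,interpolation=2);d=cv2.resize(t[175:245,180:256],None,fx=5.2,fy=5.2,interpolation=2)
im=np.zeros((375,800,3),np.uint8); im[:c.shape[0],:c.shape[1]]=c; im[:d.shape[0],400:400+d.shape[1]]=d
cv2.imwrite("pics/crop2.png",im)
E
```

```text
(163, 128) [ 327. -542.] [ 326. -539.]
(250, 133) [ 281. -255.] [ 268. -265.]
(250, 202) [ 542. -181.] [ 525. -193.]
(200, 265) [ 767. -257.] [ 753. -273.]
```

View pics/crop1.png

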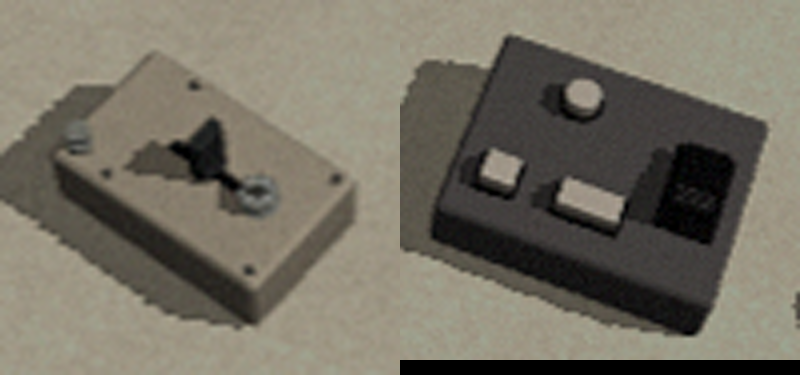

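View pics/crop2.png

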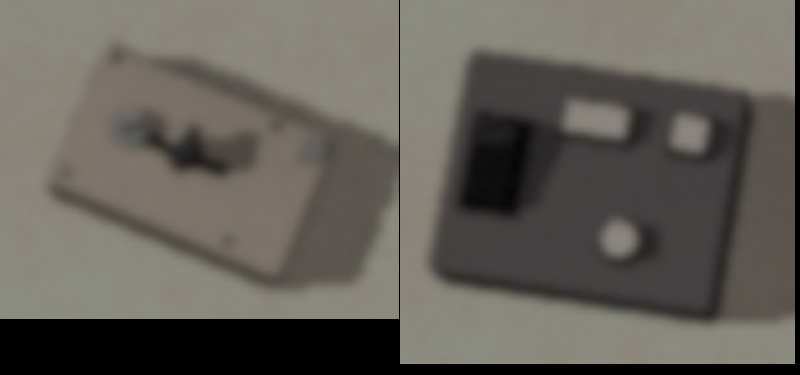

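Chosen winder: scene (250,202), at y ≈ -187 against -255 or less for the others. The crop shows its paddle at about (252.6,190), the bobbin at (261.6,203) and the post at (225.4,192). The box crop shows round (361,213), square (340,232) and bar (363,239), with the rocker's ribbed end at (389,239). Now I'll locate them in both views.

```bash
cat > m.py <<'E'
from h import *
from scipy.optimize import least_squares
R2=lambda a:np.array([[np.cos(a),-np.sin(a)],[np.sin(a),np.cos(a)]])
S=lambda x,y:(315+(x-400)/4,190+y/4); T=lambda x,y:(180+(x-400)/5.2,175+y/5.2)
keys={"round":(S(583,92),T(620,238)),"square":(S(501,165),T(690,134)),"bar":(S(590,199),T(597,119))}
K={}
for k,(s,t) in keys.items():
    a,b=onz("scene",s,70),onz("top",t,70); K[k]=(a+b)/2; print(k,a.round(1),b.round(1),tri(s,t).round(1))
# box corners at z=55, order (+x,-y),( -x,-y),(-x,+y),(+x,+y)
C=np.array([[80,-100],[-80,-100],[-80,100],[80,100]])
cs=[S(433,217),S(508,36),S(768,124),S(690,310)]
ct=[T(750,92),T(716,320),T(434,270),T(470,53)]
for nm,P,k in(("scene",[onz("scene",c,55) for c in cs],0),("top",[onz("top",c,55) for c in ct],1)):
    P=np.array(P)
    r=least_squares(lambda p:(C@R2(p[2]).T+p[:2]-P).ravel(),[550,50,0]); p=r.x
    print("box",nm,p.round(3),"res",r.fun.round(1))
    for kk in keys: print("  ",kk,(R2(p[2]).T@(onz(nm,keys[kk][k],70)-p[:2])).round(1))
    print("  raised end",(R2(p[2])@[22,65]+p[:2]).round(1))
print("rocker click scene ribs",onz("scene",S(695,195),81).round(1))
S=lambda x,y:(210+x/5,165+y/5); T=lambda x,y:(280+x/5.7,190+y/5.7)
W=np.array([[0,45],[34,-66],[0,5.5]]); z=[62,65,87]
for nm,c in(("scene",[S(258,190),S(77,128),S(213,124)]),("top",[T(132,125),T(313,147),T(190,135)])):
    P=np.array([onz(nm,u,h) for u,h in zip(c,z)])
    r=least_squares(lambda p:(W@R2(p[2]).T+p[:2]-P).ravel(),[540,-185,1],max_nfev=200); p=r.x
    print("winder",nm,p.round(3),"res",r.fun.round(1),"\n",P.round(1))
    print("  face",(R2(p[2])@[0,.5]+p[:2]).round(1))
E
python3 m.py
```

```text
round [517.5 141.4] [516.2 136.9] [516.5 139.4  68. ]
square [589.6  94.1] [588.1  89.4] [588.5  91.9  67.6]
bar [601.9 157.7] [599.6 153.3] [600.4 155.8  66.8]
box scene [ 5.67558e+02  1.61684e+02 -1.80000e-01] res [-4.  -6.2 -1.4 -4.4  2.5 -0.2  2.9 10.8]
   round [-45.6 -28.9]
   square [ 33.8 -62.6]
   bar [34.5  2.2]
  raised end [600.8 221.7]
box top [ 5.58198e+02  1.57900e+02 -1.63000e-01] res [-0.  -2.8  1.8 -0.6 -3.2  3.8  1.4 -0.4]
   round [-38.  -27.5]
   square [ 40.6 -62.7]
   bar [41.6  2.1]
  raised end [590.5 218.5]
rocker click scene ribs [588.6 225.7]
winder scene [ 5.23877e+02 -1.83805e+02 -4.24000e-01] res [-2.5  1.4 -1.5  1.2  4.  -2.7] 
 [[ 544.9 -144.2]
 [ 529.2 -259.2]
 [ 522.1 -176.1]]
  face [ 524.1 -183.3]
winder top [ 5.28017e+02 -1.89405e+02 -4.52000e-01] res [ 2.2  1.3  0.7 -1.1 -2.9 -0.2] 
 [[ 545.5 -150.2]
 [ 529.1 -262.6]
 [ 533.3 -184.3]]
  face [ 528.2 -189. ]
```

Box yaw is about -0.175, the raised end about (592,221) and the bar about (600.5,155.5). The winder yaw is about -0.44 and the push face about (526,-186). I'll shut the fingers and travel high to the box.

```bash
python3 -m handwheel '[{"gripper":0},{"x":0.013,"y":-0.0106,"gripper":0},{"x":0.026,"y":-0.0212,"gripper":0},{"x":0.026,"y":-0.0212,"gripper":0},{"x":0.026,"y":-0.0212,"gripper":0},{"x":0.026,"y":-0.0212,"gripper":0},{"x":0.026,"y":-0.0212,"gripper":0},{"x":0.026,"y":-0.0212,"gripper":0},{"x":0.026,"y":-0.0212,"gripper":0},{"x":0.026,"y":-0.0212,"gripper":0},{"x":0.026,"y":-0.0212,"gripper":0},{"x":0.026,"y":-0.0212,"gripper":0},{"x":0.026,"y":-0.0212,"gripper":0},{"x":0.026,"y":-0.0212,"gripper":0},{"x":0.026,"y":-0.0212,"gripper":0},{"x":0.026,"y":-0.0212,"gripper":0},{"x":0.026,"y":-0.0212,"gripper":0},{"x":0.026,"y":-0.0212,"gripper":0},{"x":0.026,"y":-0.0212,"gripper":0},{"x":0.013,"y":-0.0106,"gripper":0}]' 40
cat > st.py <<'E'
import sys; from h import *
from scipy.spatial.transform import Rotation as R
# usage: st.py x y z [yaw] -> remaining shift in tool axes (mm) and rz
o=env.get_obs(); M=R.from_rotvec(o["orientation"]).as_matrix()
a=[float(v) for v in sys.argv[1:]]
yaw=np.arctan2(M[1,0],M[0,0])
print("t",round(o["time"],2),"p",o["ee_pos"].round(1),"yaw",yaw.round(3),"tilt",M[:,2].round(3),"F",o["wrist_force"].round(1),"w",round(o["width"],2),"q7",o["q"][6].round(2))
if len(a)>2:
    print("tool shift",(M.T@(np.array(a[:3])-o["ee_pos"])).round(1))
    if len(a)>3: print("rz",round(-((a[3]-yaw+np.pi)%(2*np.pi)-np.pi),3))
E
python3 st.py 592 221.5 150 2.964
```

```text
t 0.1 p [ 251.5 -516.9  230.9] yaw 0.453 tilt [-0.     0.001 -1.   ] F [ 0.4  0.6 -0. ] w 1.0 q7 -0.08
tool shift [ 629.2 -514.9   81.4]
rz -2.511invalid input at $[0]: expected keys rx, ry, rz, x, y, z, gripper
```

```bash
python3 -m handwheel '[{"rx":0,"ry":0,"rz":0,"x":0.013,"y":-0.0106,"z":0,"gripper":0},{"rx":0,"ry":0,"rz":0,"x":0.026,"y":-0.0212,"z":0,"gripper":0},{"rx":0,"ry":0,"rz":0,"x":0.026,"y":-0.0212,"z":0,"gripper":0},{"rx":0,"ry":0,"rz":0,"x":0.026,"y":-0.0212,"z":0,"gripper":0},{"rx":0,"ry":0,"rz":0,"x":0.026,"y":-0.0212,"z":0,"gripper":0},{"rx":0,"ry":0,"rz":0,"x":0.026,"y":-0.0212,"z":0,"gripper":0},{"rx":0,"ry":0,"rz":0,"x":0.026,"y":-0.0212,"z":0,"gripper":0},{"rx":0,"ry":0,"rz":0,"x":0.026,"y":-0.0212,"z":0,"gripper":0},{"rx":0,"ry":0,"rz":0,"x":0.026,"y":-0.0212,"z":0,"gripper":0},{"rx":0,"ry":0,"rz":0,"x":0.026,"y":-0.0212,"z":0,"gripper":0},{"rx":0,"ry":0,"rz":0,"x":0.026,"y":-0.0212,"z":0,"gripper":0},{"rx":0,"ry":0,"rz":0,"x":0.026,"y":-0.0212,"z":0,"gripper":0},{"rx":0,"ry":0,"rz":0,"x":0.026,"y":-0.0212,"z":0,"gripper":0},{"rx":0,"ry":0,"rz":0,"x":0.026,"y":-0.0212,"z":0,"gripper":0},{"rx":0,"ry":0,"rz":0,"x":0.026,"y":-0.0212,"z":0,"gripper":0},{"rx":0,"ry":0,"rz":0,"x":0.026,"y":-0.0212,"z":0,"gripper":0},{"rx":0,"ry":0,"rz":0,"x":0.026,"y":-0.0212,"z":0,"gripper":0},{"rx":0,"ry":0,"rz":0,"x":0.026,"y":-0.0212,"z":0,"gripper":0},{"rx":0,"ry":0,"rz":0,"x":0.026,"y":-0.0212,"z":0,"gripper":0},{"rx":0,"ry":0,"rz":0,"x":0.013,"y":-0.0106,"z":0,"gripper":0}]' 40
python3 st.py 592 221.5 150 2.964
```

```text
time: 1.77
ee_pos: [520.3, 65.4, 231.0]
orientation: [-3.059, -0.71, -0.0]
wrist_force: [0.4, 0.6, 0.5]
width: -0.004
t 1.77 p [520.3  65.4 231. ] yaw 0.456 tilt [-0.     0.001 -1.   ] F [0.4 0.6 0.5] w -0.0 q7 -1.23
tool shift [ 133.1 -108.4   81.2]
rz -2.508
```

```bash
python3 -m handwheel '[{"rx":0,"ry":0,"rz":0,"x":0.022,"y":-0.018,"z":0,"gripper":0},{"rx":0,"ry":0,"rz":0,"x":0.022,"y":-0.018,"z":0,"gripper":0},{"rx":0,"ry":0,"rz":0,"x":0.022,"y":-0.018,"z":0,"gripper":0},{"rx":0,"ry":0,"rz":0,"x":0.022,"y":-0.018,"z":0,"gripper":0},{"rx":0,"ry":0,"rz":0,"x":0.022,"y":-0.018,"z":0,"gripper":0},{"rx":0,"ry":0,"rz":0,"x":0.022,"y":-0.018,"z":0,"gripper":0},{"rx":0,"ry":0,"rz":0.106,"x":0,"y":0,"z":0.0135,"gripper":0},{"rx":0,"ry":0,"rz":0.106,"x":0,"y":0,"z":0.0135,"gripper":0},{"rx":0,"ry":0,"rz":0.106,"x":0,"y":0,"z":0.0135,"gripper":0},{"rx":0,"ry":0,"rz":0.106,"x":0,"y":0,"z":0.0135,"gripper":0},{"rx":0,"ry":0,"rz":0.106,"x":0,"y":0,"z":0.0135,"gripper":0},{"rx":0,"ry":0,"rz":0.106,"x":0,"y":0,"z":0.0135,"gripper":0},{"rx":0,"ry":0,"rz":0,"x":0,"y":0,"z":0,"gripper":0}]'
python3 st.py 592 221.5 100 -0.178
python3 - <<'E'
from h import *
for n in("scene","top"): cv2.imwrite(f"pics/{n}1.png",env.grab_frame(n))
s=cv2.imread("pics/scene1.png")
p=env.get_obs()["ee_pos"]; print(proj("scene",p),proj("scene",[592,221.5,81]))
cv2.imwrite("pics/crop3.png",cv2.resize(s[170:290,310:470],None,fx=5,fy=5,interpolation=2))
E
```

```text
time: 2.85
ee_pos: [589.8, 216.1, 147.8]
orientation: [3.126, -0.295, -0.005]
wrist_force: [0.5, -0.2, -1.4]
width: 0.004
t 2.85 p [589.8 216.1 147.8] yaw -0.188 tilt [-0.004 -0.001 -1.   ] F [ 0.5 -0.2 -1.4] w 0.0 q7 -1.94
tool shift [ 1.3 -5.8 47.7]
rz -0.01
[390.58951528 226.15747868] [387.07190949 239.52112642]
```

View pics/crop3.png

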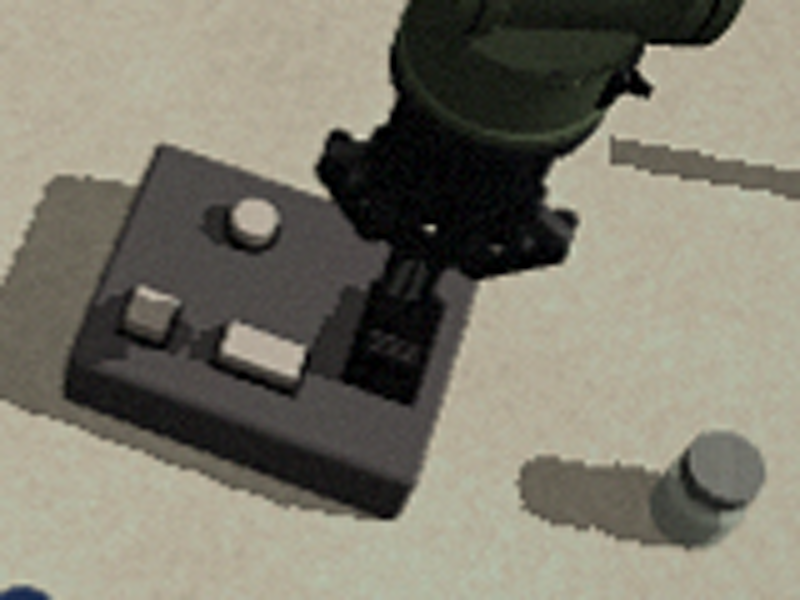

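The tip shows at crop (405,285), pixel (391,227), which matches the projected TCP to within 1 px. The ribbed half of the rocker is centred near (388.5,240), so I'll aim about 3 mm further in +y and go down.

```bash
python3 -m handwheel '[{"rx":0,"ry":0,"rz":-0.01,"x":0.0026,"y":-0.0086,"z":0.01,"gripper":0},{"rx":0,"ry":0,"rz":0,"x":0,"y":0,"z":0.02,"gripper":0},{"rx":0,"ry":0,"rz":0,"x":0,"y":0,"z":0.02,"gripper":0},{"rx":0,"ry":0,"rz":0,"x":0,"y":0,"z":0.01,"gripper":0},{"rx":0,"ry":0,"rz":0,"x":0,"y":0,"z":0,"gripper":0}]'
python3 st.py 594 224 74 -0.178
python3 -m handwheel '[{"rx":0,"ry":0,"rz":0,"x":0,"y":0,"z":0.004,"gripper":0},{"rx":0,"ry":0,"rz":0,"x":0,"y":0,"z":0.003,"gripper":0},{"rx":0,"ry":0,"rz":0,"x":0,"y":0,"z":0.003,"gripper":0},{"rx":0,"ry":0,"rz":0,"x":0,"y":0,"z":0.002,"gripper":0},{"rx":0,"ry":0,"rz":0,"x":0,"y":0,"z":0,"gripper":0}]'
python3 st.py 594 224 73 -0.178
```

```text
time: 3.37
ee_pos: [594.5, 224.3, 88.6]
orientation: [3.129, -0.269, -0.004]
wrist_force: [-0.5, 0.2, 0.7]
width: 0.0
t 3.37 p [594.5 224.3  88.6] yaw -0.171 tilt [-0.003 -0.    -1.   ] F [-0.5  0.2  0.7] w 0.0 q7 -1.92
tool shift [-0.4  0.3 14.6]
rz 0.007
time: 3.78
ee_pos: [595.3, 224.2, 78.4]
orientation: [-3.13, 0.271, -0.001]
wrist_force: [0.4, 0.5, 1.0]
width: 0.001
t 3.78 p [595.3 224.2  78.4] yaw -0.173 tilt [ 0.  0. -1.] F [0.4 0.5 1. ] w 0.0 q7 -1.92
tool shift [-1.3  0.4  5.4]
rz 0.005
```

```bash
python3 -m handwheel '[{"rx":0,"ry":0,"rz":0,"x":0,"y":0,"z":0.002,"gripper":0},{"rx":0,"ry":0,"rz":0,"x":0,"y":0,"z":0.002,"gripper":0},{"rx":0,"ry":0,"rz":0,"x":0,"y":0,"z":0,"gripper":0}]'
python3 -m handwheel '[{"rx":0,"ry":0,"rz":0,"x":0,"y":0,"z":0.0015,"gripper":0},{"rx":0,"ry":0,"rz":0,"x":0,"y":0,"z":0.0015,"gripper":0},{"rx":0,"ry":0,"rz":0,"x":0,"y":0,"z":0,"gripper":0}]'
```

```text
time: 4.03
ee_pos: [595.4, 224.1, 74.3]
orientation: [-3.13, 0.272, -0.001]
wrist_force: [2.6, 0.5, 2.5]
width: -0.002
time: 4.28
ee_pos: [595.6, 224.2, 73.1]
orientation: [-3.129, 0.272, -0.002]
wrist_force: [-4.8, -2.4, 30.7]
width: 0.002
```

The force jumped to 31 N at z = 73, so the rocker is at its stop. I'll lift off, travel to the winder while turning, then check both things in one picture.

```bash
python3 -m handwheel '[{"rx":0,"ry":0,"rz":0,"x":0,"y":0,"z":-0.02,"gripper":0},{"rx":0,"ry":0,"rz":0,"x":0,"y":0,"z":-0.03,"gripper":0},{"rx":0,"ry":0,"rz":0,"x":0,"y":0,"z":-0.025,"gripper":0},{"rx":0,"ry":0,"rz":0,"x":0,"y":0.015,"z":0,"gripper":0},{"rx":0,"ry":0,"rz":0,"x":0,"y":0.032,"z":0,"gripper":0},{"rx":0,"ry":0,"rz":0,"x":0,"y":0.032,"z":0,"gripper":0},{"rx":0,"ry":0,"rz":0,"x":0,"y":0.032,"z":0,"gripper":0},{"rx":0,"ry":0,"rz":0,"x":0,"y":0.032,"z":0,"gripper":0},{"rx":0,"ry":0,"rz":0,"x":0,"y":0.032,"z":0,"gripper":0},{"rx":0,"ry":0,"rz":0,"x":0,"y":0.032,"z":0,"gripper":0},{"rx":0,"ry":0,"rz":0,"x":0,"y":0.032,"z":0,"gripper":0},{"rx":0,"ry":0,"rz":0,"x":0,"y":0.032,"z":0,"gripper":0},{"rx":0,"ry":0,"rz":0,"x":0,"y":0.032,"z":0,"gripper":0},{"rx":0,"ry":0,"rz":0,"x":0,"y":0.032,"z":0,"gripper":0},{"rx":0,"ry":0,"rz":0,"x":0,"y":0.032,"z":0,"gripper":0},{"rx":0,"ry":0,"rz":0,"x":0,"y":0.032,"z":0,"gripper":0},{"rx":0,"ry":0,"rz":0,"x":0,"y":0.032,"z":0,"gripper":0},{"rx":0,"ry":0,"rz":0,"x":0,"y":0.014,"z":0,"gripper":0}]'
python3 -m handwheel '[{"rx":0,"ry":0,"rz":-0.12,"x":0,"y":0,"z":0,"gripper":0},{"rx":0,"ry":0,"rz":-0.12,"x":0,"y":0,"z":0,"gripper":0},{"rx":0,"ry":0,"rz":-0.12,"x":0,"y":0,"z":0,"gripper":0},{"rx":0,"ry":0,"rz":-0.12,"x":0,"y":0,"z":0,"gripper":0},{"rx":0,"ry":0,"rz":-0.12,"x":0,"y":0,"z":0,"gripper":0},{"rx":0,"ry":0,"rz":-0.12,"x":0,"y":0,"z":0,"gripper":0},{"rx":0,"ry":0,"rz":-0.12,"x":0,"y":0,"z":0,"gripper":0},{"rx":0,"ry":0,"rz":-0.12,"x":0,"y":0,"z":0,"gripper":0},{"rx":0,"ry":0,"rz":-0.12,"x":0,"y":0,"z":0,"gripper":0},{"rx":0,"ry":0,"rz":-0.12,"x":0,"y":0,"z":0,"gripper":0},{"rx":0,"ry":0,"rz":-0.1,"x":0,"y":0,"z":0,"gripper":0},{"rx":0,"ry":0,"rz":0,"x":0,"y":0,"z":0,"gripper":0}]'
python3 st.py 513 -213 110 1.13
python3 - <<'E'
from h import *
cv2.imwrite("pics/scene2.png",env.grab_frame("scene")); s=cv2.imread("pics/scene2.png")
p=env.get_obs()["ee_pos"]; print(proj("scene",p))
a=cv2.resize(s[145:240,205:285],None,fx=5,fy=5,interpolation=2)
b=cv2.resize(s[190:280,330:410],None,fx=5,fy=5,interpolation=2)
im=np.zeros((475,800,3),np.uint8); im[:,:400]=a; im[:450,400:]=b
cv2.imwrite("pics/crop4.png",im)
E
```

```text
time: 5.78
ee_pos: [516.7, -218.3, 146.2]
orientation: [3.128, -0.277, -0.002]
wrist_force: [-0.5, -0.2, -0.3]
width: -0.002
time: 6.78
ee_pos: [518.0, -214.2, 146.0]
orientation: [-2.651, -1.684, 0.001]
wrist_force: [-0.1, -0.5, -0.5]
width: 0.003
t 6.78 p [ 518.  -214.2  146. ] yaw 1.132 tilt [-0.001  0.001 -1.   ] F [-0.1 -0.5 -0.5] w 0.0 q7 -0.34
tool shift [-1.1 -5.  36. ]
rz 0.002
[238.50807719 174.08973317]
```

View pics/crop4.png

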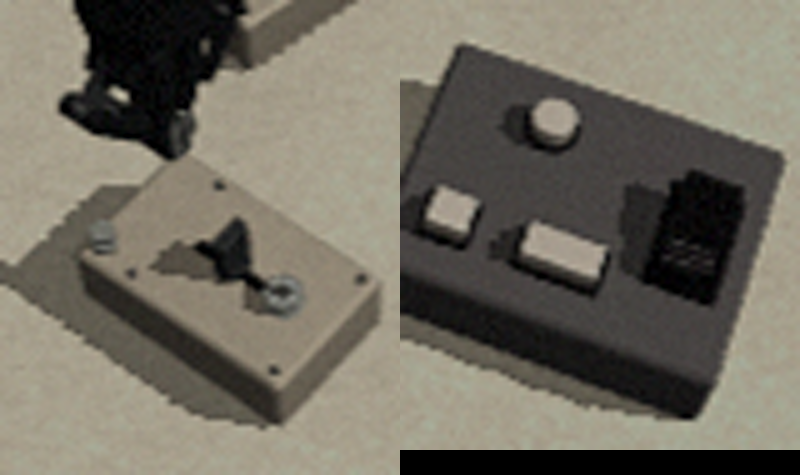

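The rocker is now tilted with its ribbed far end down, and the keys are unchanged. The projected tip (238.5,174) matches the image, so I'll trust the scene camera for the winder: slot ends at crop (200,245) and (268,290), bobbin at (283,293).

```bash
python3 - <<'E'
from h import *
S=lambda x,y:(205+x/5,145+y/5)
a=onz("scene",S(200,245),50);b=onz("scene",S(268,290),50);c=onz("scene",S(283,293),62);d=onz("scene",S(103,230),65)
t=onz("scene",S(238,222),87); print("slot",a,b,"bobbin",c,"post",d,"paddle top",t)
def yw(v): return np.arctan2(v[1],v[0])
print("yaw slot",yw(b-a)-np.pi/2,"yaw post-bobbin",yw(c-d)-np.arctan2(111,-34))
for cx in("scene0",): pass
for y in(-.44,):
    u=np.array([np.sin(-y),np.cos(y)]); f=c-44.5*u; print("face",f,"start",f-30*u)
    s=f-30*u
    print([proj("scene",[*(f+5*u),87]),proj("scene",[*f,50])])
E
python3 st.py 513 -213 62 1.13
```

```text
slot [ 518.09029306 -203.35772784] [ 539.62593996 -155.37636429] bobbin [ 546.91492883 -143.67369232] post [ 530.43576704 -258.17597468] paddle top [ 520.78315646 -176.50586363]
yaw slot -0.42188350220338444 yaw post-bobbin -0.4401707498237444
face [ 527.96062263 -183.93514134] start [ 515.18243868 -211.07769123]
[array([250.76174552, 191.78784551]), array([250.35500701, 197.92867954])]
t 6.83 p [ 518.1 -214.2  146.1] yaw 1.125 tilt [-0.001  0.001 -1.   ] F [ 1.  -0.9  0.1] w 0.0 q7 -0.34
tool shift [-1.2 -5.  84.1]
rz -0.005
```

```bash
python3 -m handwheel '[{"rx":0,"ry":0,"rz":0,"x":0,"y":-0.0045,"z":0.014,"gripper":0},{"rx":0,"ry":0,"rz":0,"x":0,"y":0,"z":0.02,"gripper":0},{"rx":0,"ry":0,"rz":0,"x":0,"y":0,"z":0.02,"gripper":0},{"rx":0,"ry":0,"rz":0,"x":0,"y":0,"z":0.02,"gripper":0},{"rx":0,"ry":0,"rz":0,"x":0,"y":0,"z":0.01,"gripper":0},{"rx":0,"ry":0,"rz":0,"x":0,"y":0,"z":0,"gripper":0},{"rx":0,"ry":0,"rz":0,"x":0.008,"y":0,"z":0,"gripper":0},{"rx":0,"ry":0,"rz":0,"x":0.008,"y":0,"z":0,"gripper":0},{"rx":0,"ry":0,"rz":0,"x":0,"y":0,"z":0,"gripper":0}]'
python3 st.py 527 -184 62 1.13
python3 - <<'E'
from h import *
cv2.imwrite("pics/scene3.png",env.grab_frame("scene")); s=cv2.imread("pics/scene3.png")
cv2.imwrite("pics/crop5.png",cv2.resize(s[145:240,205:295],None,fx=6,fy=6,interpolation=2))
E
```

```text
time: 7.58
ee_pos: [522.6, -195.8, 63.4]
orientation: [2.655, 1.679, 0.003]
wrist_force: [0.9, 0.4, -0.3]
width: -0.002
t 7.58 p [ 522.6 -195.8   63.4] yaw 1.128 tilt [ 0.002  0.001 -1.   ] F [ 0.9  0.4 -0.3] w -0.0 q7 -0.41
tool shift [12.5 -1.1  1.4]
rz -0.002
```

View pics/crop5.png

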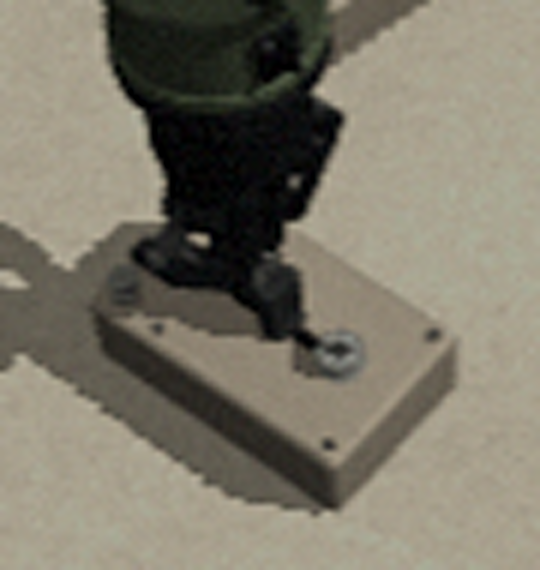

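The fingers sit just behind the paddle at crop (280,300), clear of the post at (125,285), and the bobbin is in place at (340,350). Pushing.

```bash
python3 -m handwheel '[{"rx":0,"ry":0,"rz":0,"x":0.004,"y":-0.001,"z":0,"gripper":0},{"rx":0,"ry":0,"rz":0,"x":0.004,"y":0,"z":0,"gripper":0},{"rx":0,"ry":0,"rz":0,"x":0.004,"y":0,"z":0,"gripper":0},{"rx":0,"ry":0,"rz":0,"x":0.003,"y":0,"z":0,"gripper":0},{"rx":0,"ry":0,"rz":0,"x":0,"y":0,"z":0,"gripper":0}]'
python3 -m handwheel '[{"rx":0,"ry":0,"rz":0,"x":0.002,"y":0,"z":0,"gripper":0},{"rx":0,"ry":0,"rz":0,"x":0.002,"y":0,"z":0,"gripper":0},{"rx":0,"ry":0,"rz":0,"x":0,"y":0,"z":0,"gripper":0}]'
python3 st.py 527 -184 62 1.13
```

```text
time: 8.05
ee_pos: [527.1, -183.1, 62.4]
orientation: [-2.655, -1.679, -0.001]
wrist_force: [0.5, 0.7, 0.2]
width: -0.003
time: 8.3
ee_pos: [528.6, -179.9, 62.3]
orientation: [-2.656, -1.678, -0.0]
wrist_force: [-0.5, 0.3, -0.2]
width: -0.001
t 8.3 p [ 528.6 -179.9   62.3] yaw 1.127 tilt [-0.  0. -1.] F [-0.5  0.3 -0.2] w -0.0 q7 -0.43
tool shift [-4.4  0.4  0.3]
rz -0.003
```

```bash
python3 -m handwheel '[{"rx":0,"ry":0,"rz":0,"x":0.002,"y":0,"z":0,"gripper":0},{"rx":0,"ry":0,"rz":0,"x":0.002,"y":0,"z":0,"gripper":0}]'
python3 -m handwheel '[{"rx":0,"ry":0,"rz":0,"x":0.0015,"y":0,"z":0,"gripper":0},{"rx":0,"ry":0,"rz":0,"x":0,"y":0,"z":0,"gripper":0}]'
python3 st.py 527 -184 62 1.13
python3 - <<'E'
from h import *
cv2.imwrite("pics/scene4.png",env.grab_frame("scene")); s=cv2.imread("pics/scene4.png")
cv2.imwrite("pics/crop6.png",cv2.resize(s[145:240,205:295],None,fx=6,fy=6,interpolation=2))
E
```

```text
time: 8.47
ee_pos: [529.5, -177.8, 62.3]
orientation: [2.656, 1.676, -0.003]
wrist_force: [-8.4, -16.1, 5.6]
width: -0.003
time: 8.63
ee_pos: [529.5, -177.8, 62.3]
orientation: [2.656, 1.674, -0.006]
wrist_force: [-7.6, -16.3, 5.1]
width: 0.002
t 8.63 p [ 529.5 -177.8   62.3] yaw 1.125 tilt [-0.003 -0.003 -1.   ] F [ -7.6 -16.3   5.1] w 0.0 q7 -0.44
tool shift [-6.7  0.4  0.3]
rz -0.005
```

View pics/crop6.png

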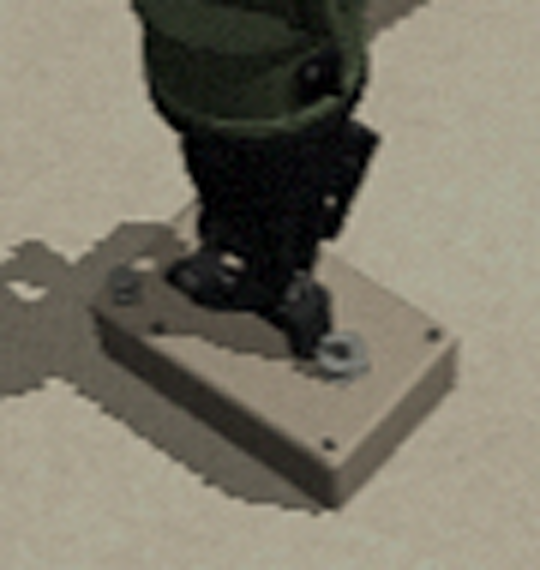

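The force is 18 N against the stop, and the paddle is up against the bobbin, which is still on its spindle at crop (340,352). I'll back off, lift and travel to the bar key.

```bash
python3 -m handwheel '[{"rx":0,"ry":0,"rz":0,"x":-0.008,"y":0,"z":0,"gripper":0},{"rx":0,"ry":0,"rz":0,"x":-0.012,"y":0,"z":0,"gripper":0},{"rx":0,"ry":0,"rz":0,"x":0,"y":0,"z":-0.025,"gripper":0},{"rx":0,"ry":0,"rz":0,"x":0,"y":0,"z":-0.03,"gripper":0},{"rx":0,"ry":0,"rz":0,"x":0,"y":0,"z":-0.03,"gripper":0},{"rx":0,"ry":0,"rz":0,"x":0.017,"y":-0.004,"z":0,"gripper":0},{"rx":0,"ry":0,"rz":0,"x":0.032,"y":-0.0073,"z":0,"gripper":0},{"rx":0,"ry":0,"rz":0,"x":0.032,"y":-0.0073,"z":0,"gripper":0},{"rx":0,"ry":0,"rz":0,"x":0.032,"y":-0.0073,"z":0,"gripper":0},{"rx":0,"ry":0,"rz":0,"x":0.032,"y":-0.0073,"z":0,"gripper":0},{"rx":0,"ry":0,"rz":0,"x":0.032,"y":-0.0073,"z":0,"gripper":0},{"rx":0,"ry":0,"rz":0,"x":0.032,"y":-0.0073,"z":0,"gripper":0},{"rx":0,"ry":0,"rz":0,"x":0.032,"y":-0.0073,"z":0,"gripper":0},{"rx":0,"ry":0,"rz":0,"x":0.032,"y":-0.0073,"z":0,"gripper":0},{"rx":0,"ry":0,"rz":0,"x":0.032,"y":-0.0073,"z":0,"gripper":0},{"rx":0,"ry":0,"rz":0,"x":0.032,"y":-0.0073,"z":0,"gripper":0},{"rx":0,"ry":0,"rz":0,"x":0.016,"y":-0.004,"z":0,"gripper":0}]'
python3 -m handwheel '[{"rx":0,"ry":0,"rz":0.12,"x":0,"y":0,"z":0,"gripper":0},{"rx":0,"ry":0,"rz":0.12,"x":0,"y":0,"z":0,"gripper":0},{"rx":0,"ry":0,"rz":0.12,"x":0,"y":0,"z":0,"gripper":0},{"rx":0,"ry":0,"rz":0.12,"x":0,"y":0,"z":0,"gripper":0},{"rx":0,"ry":0,"rz":0.12,"x":0,"y":0,"z":0,"gripper":0},{"rx":0,"ry":0,"rz":0.12,"x":0,"y":0,"z":0,"gripper":0},{"rx":0,"ry":0,"rz":0.12,"x":0,"y":0,"z":0,"gripper":0},{"rx":0,"ry":0,"rz":0.12,"x":0,"y":0,"z":0,"gripper":0},{"rx":0,"ry":0,"rz":0.12,"x":0,"y":0,"z":0,"gripper":0},{"rx":0,"ry":0,"rz":0.12,"x":0,"y":0,"z":0,"gripper":0},{"rx":0,"ry":0,"rz":0.1,"x":0,"y":0,"z":0,"gripper":0},{"rx":0,"ry":0,"rz":0,"x":0,"y":0,"z":0,"gripper":0}]'
python3 st.py 601.5 158 80 -0.175
python3 - <<'E'
from h import *
cv2.imwrite("pics/scene5.png",env.grab_frame("scene")); s=cv2.imread("pics/scene5.png")
p=env.get_obs()["ee_pos"]; print(proj("scene",p),proj("scene",[601.5,158,70]))
a=cv2.resize(s[165:240,210:290],None,fx=5,fy=5,interpolation=2)
b=cv2.resize(s[190:280,330:410],None,fx=5,fy=5,interpolation=2)
im=np.zeros((450,800,3),np.uint8); im[:375,:400]=a; im[:450,400:]=b
cv2.imwrite("pics/crop7.png",im)
E
```

```text
time: 10.1
ee_pos: [600.8, 164.2, 147.2]
orientation: [-2.652, -1.681, -0.002]
wrist_force: [-0.5, 0.4, -1.6]
width: 0.004
time: 11.1
ee_pos: [600.8, 159.9, 147.1]
orientation: [-3.129, 0.28, 0.0]
wrist_force: [0.5, 0.2, -0.3]
width: 0.001
t 11.1 p [600.8 159.9 147.1] yaw -0.178 tilt [-0.  0. -1.] F [ 0.5  0.2 -0.3] w 0.0 q7 -1.88
tool shift [ 1.1  1.8 67.1]
rz -0.003
[368.09678892 225.64886895] [362.63379062 239.65231714]
```

View pics/crop7.png

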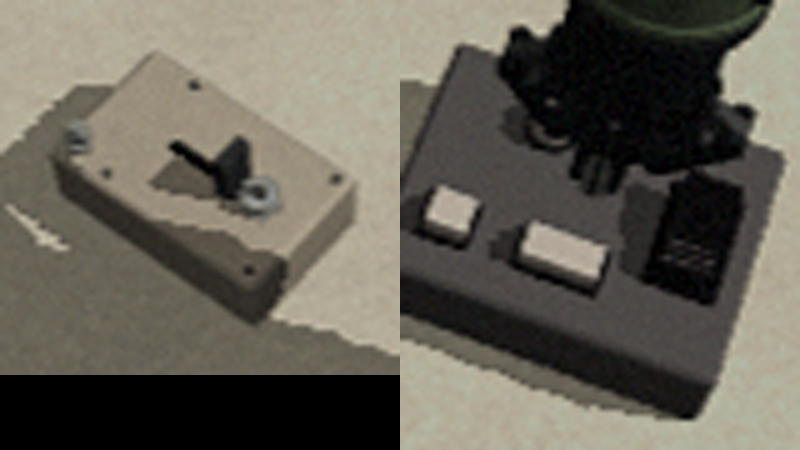

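The paddle is home next to the bobbin, with the empty slot behind it, and the rocker is still on. The bar cap's centre at (362.6,239.6) coincides with the projected target. Pressing.

```bash
python3 -m handwheel '[{"rx":0,"ry":0,"rz":0,"x":0.001,"y":0.0018,"z":0.012,"gripper":0},{"rx":0,"ry":0,"rz":0,"x":0,"y":0,"z":0.022,"gripper":0},{"rx":0,"ry":0,"rz":0,"x":0,"y":0,"z":0.022,"gripper":0},{"rx":0,"ry":0,"rz":0,"x":0,"y":0,"z":0.012,"gripper":0},{"rx":0,"ry":0,"rz":0,"x":0,"y":0,"z":0.004,"gripper":0},{"rx":0,"ry":0,"rz":0,"x":0,"y":0,"z":0,"gripper":0}]'
python3 -m handwheel '[{"rx":0,"ry":0,"rz":0,"x":0,"y":0,"z":0.003,"gripper":0},{"rx":0,"ry":0,"rz":0,"x":0,"y":0,"z":0.003,"gripper":0},{"rx":0,"ry":0,"rz":0,"x":0,"y":0,"z":0.002,"gripper":0},{"rx":0,"ry":0,"rz":0,"x":0,"y":0,"z":0,"gripper":0}]'
```

```text
time: 11.65
ee_pos: [601.3, 158.0, 74.9]
orientation: [3.13, -0.269, -0.002]
wrist_force: [0.0, -1.0, 1.0]
width: 0.001
time: 11.98
ee_pos: [601.8, 158.4, 67.6]
orientation: [-3.129, 0.271, -0.001]
wrist_force: [1.4, 0.5, 2.7]
width: 0.002
```

```bash
python3 -m handwheel '[{"rx":0,"ry":0,"rz":0,"x":0,"y":0,"z":0.002,"gripper":0},{"rx":0,"ry":0,"rz":0,"x":0,"y":0,"z":0.0015,"gripper":0},{"rx":0,"ry":0,"rz":0,"x":0,"y":0,"z":0,"gripper":0}]'
python3 -m handwheel '[{"rx":0,"ry":0,"rz":0,"x":0,"y":0,"z":0.0007,"gripper":0},{"rx":0,"ry":0,"rz":0,"x":0,"y":0,"z":0,"gripper":0}]'
```

```text
time: 12.23
ee_pos: [601.9, 158.4, 64.8]
orientation: [-3.129, 0.272, -0.002]
wrist_force: [-3.8, -0.4, 16.1]
width: 0.0
time: 12.4
ee_pos: [601.9, 158.4, 64.7]
orientation: [-3.129, 0.272, -0.002]
wrist_force: [-5.1, -1.7, 25.9]
width: 0.002
```

The key bottomed out: 26 N at z = 64.7. I'll lift well clear and check.

```bash
python3 -m handwheel '[{"rx":0,"ry":0,"rz":0,"x":0,"y":0,"z":-0.01,"gripper":0},{"rx":0,"ry":0,"rz":0,"x":0,"y":0,"z":-0.03,"gripper":0},{"rx":0,"ry":0,"rz":0,"x":0,"y":0,"z":-0.035,"gripper":0},{"rx":0,"ry":0,"rz":0,"x":-0.01,"y":0,"z":-0.03,"gripper":0},{"rx":0,"ry":0,"rz":0,"x":-0.03,"y":0,"z":-0.02,"gripper":0},{"rx":0,"ry":0,"rz":0,"x":-0.03,"y":0,"z":0,"gripper":0},{"rx":0,"ry":0,"rz":0,"x":-0.02,"y":0,"z":0,"gripper":0},{"rx":0,"ry":0,"rz":0,"x":0,"y":0,"z":0,"gripper":0},{"rx":0,"ry":0,"rz":0,"x":0,"y":0,"z":0,"gripper":0}]'
python3 st.py
python3 - <<'E'
from h import *
cv2.imwrite("pics/scene6.png",env.grab_frame("scene"))
E
```

```text
time: 13.15
ee_pos: [512.4, 174.2, 188.5]
orientation: [-3.13, 0.27, -0.0]
wrist_force: [0.6, -1.4, 0.6]
width: 0.001
t 13.15 p [512.4 174.2 188.5] yaw -0.172 tilt [ 0.  0. -1.] F [ 0.6 -1.4  0.6] w 0.0 q7 -1.92
```

```bash
python3 -c "
import cv2;s=cv2.imread('pics/scene6.png');cv2.imwrite('pics/crop8.png',cv2.resize(s[150:320,150:480],(792,408),interpolation=2))"
```

```text
(no output)
```

View pics/crop8.png

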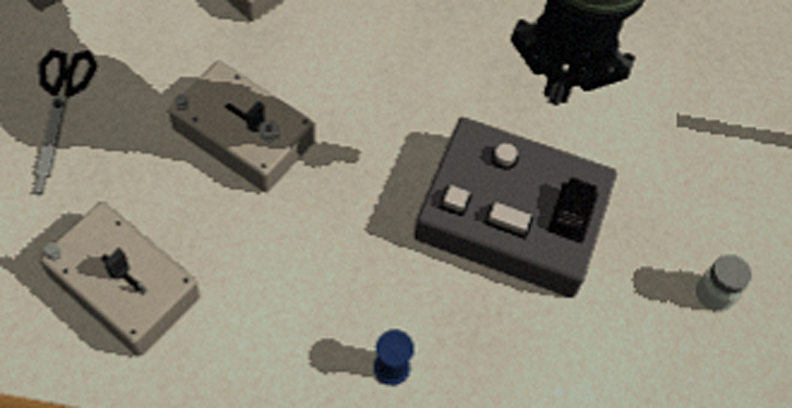

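The picture shows the keys up, the rocker on, the paddle home, the bobbin on its spindle, and the spool, jar and shears where they were. The arm is clear, so I'm handing in.

```bash
python3 -c "
from workcell import env
print(env.close_job())"
```

```text
the job is handed in; nothing more can be done
None
```

I did the three steps in order with the fingers shut and handed the job in at about 13 s of robot time; no verdict was reported.

- **Rocker:** I pressed the raised end until it stopped, 31 N at z = 73 mm. Later pictures show it tilted on.
- **Latch:** I pushed the paddle of the winder farthest to the robot's left until it stopped, at 18 N. The picture shows it next to the bobbin, with the slot empty behind it.
- **Start key:** I pressed the bar key until it stopped, 26 N at z = 64.7 mm, and released it.

**Last check:** the final picture shows all three keys up, the bobbin on its spindle, and the spool, jar and shears where they were. The arm was clear, with only about 1 N of noise at the wrist. I judged the joint states from pictures and forces, since there is no direct joint reading.

**Disagreements:** the two cameras differed by about 4–5 mm in y. I used the scene camera because it matched the measured tool position. My first box-corner fit in that view was up to 11 mm off at one corner, so I placed the box from its keys instead.

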